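# Cock and fire the spring marking stamp

## Robot

A 6-joint arm with a two-finger parallel gripper is mounted at the origin on a cart in front of the work surface, level with it; the furniture and walls round the work are solid. World frame = base frame: x ahead of the robot, y to its left, z up, the work surface at z = 0. Lengths are in m, angles in rad, forces in N, time in s.
With the tool pointing down it reaches from about 0.35 to 0.775 m from the base axis. Payload 7.3 kg.
Tool frame: the origin (TCP) lies on the centre line of the jaws, within the pads' length; the fingertips stand 25 mm ahead of it and the grasp point (between the pads) lies 6 mm ahead of it; z points along the fingers, y is the direction in which the jaws open and shut (so a half turn about z gives the same grasp; the last joint's range is limited). The gripper opens to 92 mm and grips with 3 to 60 N. Pads are 19 mm wide; open, the fingers measure 130 mm over their backs; the gripper's body (75 mm by 190 mm) begins 47 mm behind the grasp point.
Start: joints at [-1.286, 0.342, 1.524, -0, 1.275, -0.146], TCP at [0.219, -0.477, 0.252] pointing down, gripper open.
Joint ranges: [-2.53, 2.53], [-0.77, 2.02], [0.04, 2.7], [-1, 4.14], [0.28, 2.66], [-3.11, 3.11]. Speed limits (rad/s): [2.57, 2.57, 3.14, 3.14, 3.14, 3.14].

## Interface

Orientations are given as [roll, pitch, yaw] about the fixed x, y, z axes, in that order (R = Rz(yaw) Ry(pitch) Rx(roll)).
In Python, from cell import telemetry, read_camera, workorder gives the robot as it stands.
- The arm moves only by the shell command python3 -m creep 'ROWS' [FORCE]. ROWS is JSON, one flat list of numbers, 5 for each row, row after row: the opening, from 0 (shut) to 1 (fully open), then the shift along the world's x, y, z in m, then the turn about the world's z in rad. A call has 1 to 12 rows; each row shifts and turns the pose as measured when the row begins; what a row does not reach is not made up. A row lasts 1/8 s, in which the tool goes at most 62.5 mm and 10.7 degrees, less where a joint would pass 70% of its speed; a pose out of reach is approached as far as the arm can. A call is refused whole if a number of a shift passes 0.0625 or a number of a turn 0.188, either way. A call with a gripper value outside its range is refused whole. The fingers move at their own pace and stop on an object; FORCE is the grip in N (left out, the last holds). Time passes only in rows, so rows that do not move let the fingers close. It gives the time, the measured TCP pose, the force and the opening at its end, in the units of the state.
- telemetry.observe(): the state, without advancing time (a new reading comes with each control period).
- read_camera(name): name is "scene" or "top" or "wrist"; returns a dict with "image" (400x640x3 uint8, red, green, blue), "fovy" (degrees; the focal length in pixels is half the picture's height over the tangent of half this angle, whatever the lens; pixels are square), "cx", "cy" (the principal point, pixels), "R" (3x3) and "t" (3): a world point X has camera coordinates R X + t. Camera axes: x right, y down, z forward; pixel columns grow to the right and rows downward; lengths in m; the calibration is good to about 2 mm. A picture is of the moment at which its call begins. There is no depth.
- workorder.hand_in(): hands the job in, once; it reports no verdict.
The state is a dict: "time": time; "qpos": joint angles; "qvel": joint speeds; "joint_efforts": joint torques, N m; "tool_pos": TCP position; "tool_rot": TCP orientation; "contact_force": force on the tool from outside, world axes, zero at the start; "torque": the same for the moment, N m; "opening": finger opening in m.
Only numpy, scipy, OpenCV 4.12 (cv2) and the standard library are available. Lean on these libraries where they do the work, as an engineer would, in place of code of your own. Each camera call takes 0.05 s, during which the arm holds its last target.

## Task

Two like spring marking stamps stand on the counter, and a bundle of claim tags lies ready under one of them. Draw that stamp's striker straight up by its wooden knob until it catches and stays up by itself, take your fingers off, then press its trigger paddle down so that the striker fires onto the tags. Leave the empty stamp uncocked and the tags where they lie.

Things in the scene. Friction and masses are not known exactly. Their poses are not given: they have to be found in the camera images.
- stamp_knob (a point): Middle of the wooden knob on top of the LOADED stamp's striker: an upright cylinder 28 mm wide, 23 mm tall, under a flange 34 mm wide whose top is 15 mm above this point; z 0.156 at rest. z up; x to the back of the stamp, the trigger paddle is on the -x side, so close the fingers along y. Nothing but a 10 mm rod from 13 to 31 mm below this point; the sear's tooth and fixed parts are lower.
- stamp_striker (a joint): Lift of the LOADED stamp's striker in m, straight up: 0 resting on the tags, stop at 0.048. A spring and its weight pull it down (6 N at rest, 12 N at the top). The sear clicks in under it at about 0.036; lift to about 0.042 and let go: it sinks back and stays at about 0.035 until the paddle is pressed, which fires it.
- stamp_paddle (a point): Middle of the top face of the LOADED stamp's trigger paddle, a wooden ribbed plate 30 x 28 mm on a cranked lever in front of the stamp, 82 mm from the knob's axis, z 0.140. Press it straight down: the sear lets go after 10 to 14 mm, a stop ends its travel at 23 mm; 4 to 8 N; springs back up. It swings about a pivot 65 mm behind and 40 mm below it.
- tags: Bundle of white claim tags with a dark band, 88 x 48 x 16 mm, loose, lying flat across the base (14 mm high) of the loaded dark grey stamp, its ends sticking out on both sides; both stamps are fixed to the counter. Origin: middle of its underside, x along its length. Another bundle lies on the counter and has no part in this.
- spare_knob (a point): The same point of the knob of the other stamp, of the same make but with no tags under it; z 0.156 at rest. To be left uncocked.

How it is judged:
On the way, in this order (a step that is already met when the one before it is completed fails the run):
1. the loaded stamp's striker stays up on its sear, with the fingers touching nothing (value of joint stamp_striker above 0.031 m and contact force between the fingers and anything else below 0.1 N), for 0.3 s.
2. the striker has fired down onto the tags (value of joint stamp_striker below 0.006 m), for 0.2 s.
At the end, for the whole second after the job is handed in: The loaded stamp's striker has been caught up by its sear and then fired, and is down on the tags (lift under 6 mm); the tags lie still within 15 mm of where they started; the empty stamp's striker is down (lift under 5 mm) (value of joint stamp_striker below 0.006 m and distance of tags from where it was at the start of the episode below 0.015 m and linear speed of tags below 0.02 m/s and height (world z) of spare_knob below 0.161 m); the robot touches nothing.
It fails at once if the empty stamp's striker is drawn up by more than 12 mm (height (world z) of spare_knob above 0.168 m).
It fails at once if the tags are shifted by more than 20 mm (distance of tags from where it was at the start of the episode above 0.02 m).
It also fails if it takes over 48 s, if anything falls off the work surface, if the arm or the gripper's body presses on something with over 40 N, if the wrist force passes 120 N, or if a joint passes its speed limit or range.

## Working session

There is one attempt and no reset: what is moved stays moved. The work goes in short steps, Python scripts to look and compute and a shell command to move; the robot and the scene stay as the last step left them, time stands still between calls to the robot, and variables do not carry over. Pictures are saved under pics/ and viewed, and the job is handed in when it is done.

```bash
mkdir -p pics; ls
python3 - <<'E'
from cell import telemetry, read_camera
import cv2
print(telemetry.observe())
for n in ("scene","top","wrist"):
    c=read_camera(n); cv2.imwrite(f"pics/{n}0.png",c["image"][:,:,::-1]); print(n,c["fovy"],c["cx"],c["cy"],c["R"],c["t"])
E
```

```text
pics
{'time': 0.0, 'qpos': array([-1.28598278e+00,  3.42715569e-01,  1.52501278e+00, -1.00567417e-05,
        1.27540717e+00, -1.46013669e-01]), 'qvel': array([ 0.00089794, -0.00019408,  0.00020284, -0.00086557, -0.00026079,
        0.00059293]), 'joint_efforts': array([-2.78226122e-03, -4.31250465e+01, -2.44225019e+01,  7.15340814e-02,
        5.58321748e-02, -9.66463176e-05]), 'tool_pos': array([ 0.21915773, -0.47666128,  0.25105013]), 'tool_rot': array([-3.14006481e+00, -2.14965076e-04,  4.30829983e-01]), 'contact_force': array([ 0.57615699, -0.45783448, -0.00555994]), 'torque': array([0.0400651 , 0.03022908, 0.00211889]), 'opening': 0.09220529550324566}
scene 44.314740443384835 319.37475921150167 197.87243143653046 [[-0.53131498 -0.84709213 -0.01180355]
 [-0.43916498  0.28731516 -0.85122507]
 [ 0.72445739 -0.44708492 -0.52466805]] [0.27597441 0.37122601 0.91925851]
top 54.333096935404235 324.05541828590896 194.2510471590848 [[-1.36331277e-02 -9.99906892e-01  5.87632027e-04]
 [-9.80381438e-01  1.32513332e-02 -1.96663771e-01]
 [ 1.96637673e-01 -3.25724583e-03 -9.80470813e-01]] [-0.00498612  0.56144851  0.97573203]
wrist 67.53077682269458 319.73100118785555 195.52675369598805 [[ 0.41822778 -0.90833964 -0.00214962]
 [-0.86368318 -0.39839725  0.30875717]
 [-0.28131278 -0.12727424 -0.95113847]] [-0.52455991 -0.03890729  0.39140463]
```

View pics/scene0.png

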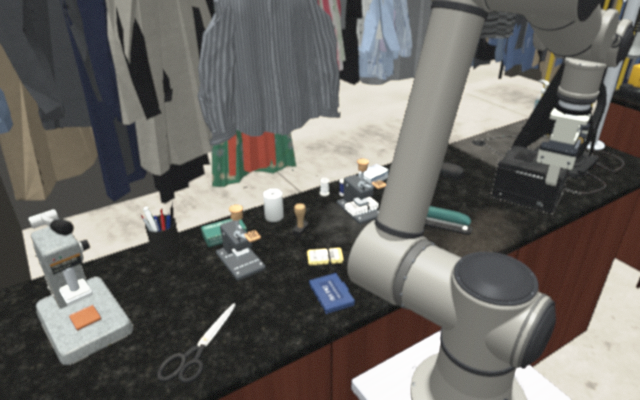

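View pics/top0.png

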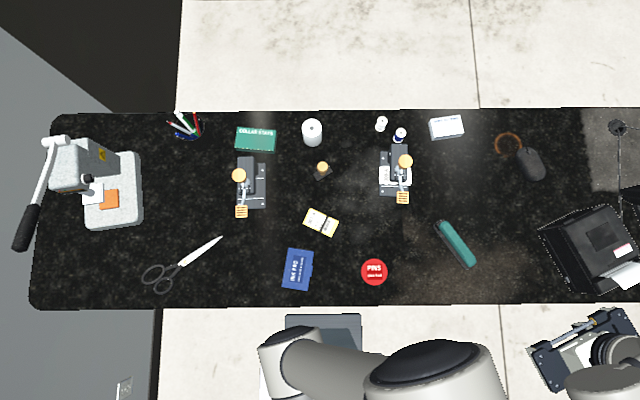

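The scene view shows two stamps. In the top view the empty one has its knob near (239,175), and the one with white tags has its knob near (405,161) and paddle near (402,198). I'll zoom in and measure.

```bash
cat > h.py <<'E'
from cell import telemetry, read_camera
import cv2, numpy as np
def ray(c,u,v):
    f=200/np.tan(np.radians(c["fovy"]/2)); R=np.array(c["R"]);t=np.array(c["t"])
    return -R.T@t, R.T@np.array([(u-c["cx"])/f,(v-c["cy"])/f,1])
def plane(c,u,v,z):
    o,d=ray(c,u,v); return o+d*(z-o[2])/d[2]
def proj(c,X):
    f=200/np.tan(np.radians(c["fovy"]/2)); p=np.array(c["R"])@np.array(X)+np.array(c["t"]); return f*p[0]/p[2]+c["cx"],f*p[1]/p[2]+c["cy"]
def blobs(c,lo=(10,80,110),hi=(25,220,255),amin=25):
    hsv=cv2.cvtColor(c["image"],cv2.COLOR_RGB2HSV); m=cv2.inRange(hsv,lo,hi)
    n,l,s,ce=cv2.connectedComponentsWithStats(m)
    return [(s[i][:5].tolist(),ce[i].round(1).tolist()) for i in range(1,n) if s[i][4]>=amin]
E
python3 - <<'E'
from h import *
c=read_camera("top")
for s,ce in blobs(c):
    print(s,ce,"z.171",plane(c,*ce,.171).round(4),"z.14",plane(c,*ce,.14).round(4))
im=c["image"][:,:,::-1]
cv2.imwrite("pics/topz.png",np.vstack([cv2.resize(im[130:230,340:440],(400,400),interpolation=2),]) if 0 else np.hstack([cv2.resize(im[130:230,200:300],(400,400),interpolation=2),cv2.resize(im[130:230,340:440],(400,400),interpolation=2)]))
c=read_camera("scene")
for s,ce in blobs(c): print(s,ce)
im=c["image"][:,:,::-1]
cv2.imwrite("pics/scz.png",cv2.resize(im[140:290,190:400],(800,571),interpolation=2))
E
```

```text
[495, 134, 9, 19, 40] [497.3, 142.4] z.171 [ 0.66   -0.4315  0.171 ] z.14 [ 0.6704 -0.4461  0.14  ]
[99, 148, 7, 14, 26] [101.2, 154.6] z.171 [0.6422 0.5197 0.171 ] z.14 [0.652 0.538 0.14 ]
[398, 155, 8, 14, 42] [400.3, 162.6] z.171 [ 0.6127 -0.195   0.171 ] z.14 [ 0.6215 -0.2015  0.14  ]
[317, 161, 11, 14, 79] [321.6, 167.5] z.171 [ 0.6032 -0.0073  0.171 ] z.14 [ 0.6116 -0.0072  0.14  ]
[99, 189, 20, 21, 299] [110.1, 199.3] z.171 [0.5329 0.4882 0.171 ] z.14 [0.539  0.5054 0.14  ]
[396, 191, 13, 12, 79] [401.5, 196.7] z.171 [ 0.5299 -0.1935  0.171 ] z.14 [ 0.5358 -0.1999  0.14  ]
[235, 205, 13, 13, 106] [240.9, 211.2] z.171 [0.5006 0.1816 0.171 ] z.14 [0.5056 0.1882 0.14  ]
[603, 0, 7, 10, 38] [605.9, 4.4]
[615, 0, 8, 12, 66] [618.5, 4.5]
[544, 52, 11, 29, 172] [549.3, 66.6]
[616, 57, 13, 32, 135] [622.2, 72.7]
[628, 63, 12, 25, 216] [634.7, 75.7]
[357, 159, 11, 12, 77] [361.9, 164.8]
[373, 181, 13, 8, 76] [379.1, 184.4]
[294, 203, 12, 24, 177] [299.5, 212.4]
[230, 207, 12, 13, 113] [235.7, 213.4]
[245, 230, 16, 12, 133] [252.5, 235.5]
[331, 247, 13, 17, 45] [338.8, 256.8]
[307, 249, 22, 16, 57] [314.5, 260.2]
[50, 254, 29, 12, 63] [63.8, 259.5]
[70, 306, 31, 24, 435] [84.6, 317.1]
```

View pics/topz.png

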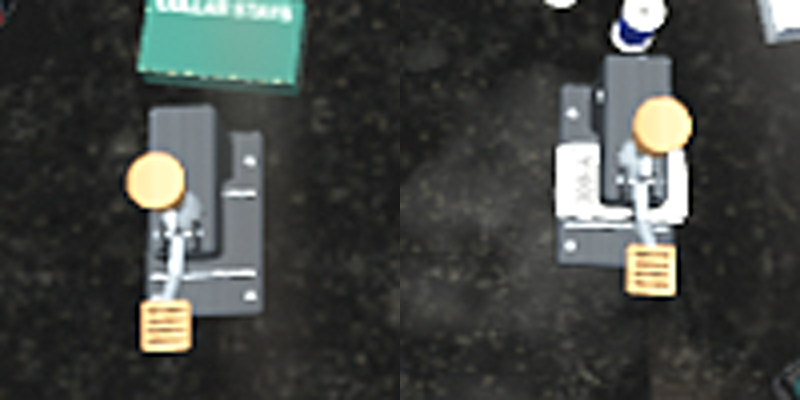

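View pics/scz.png

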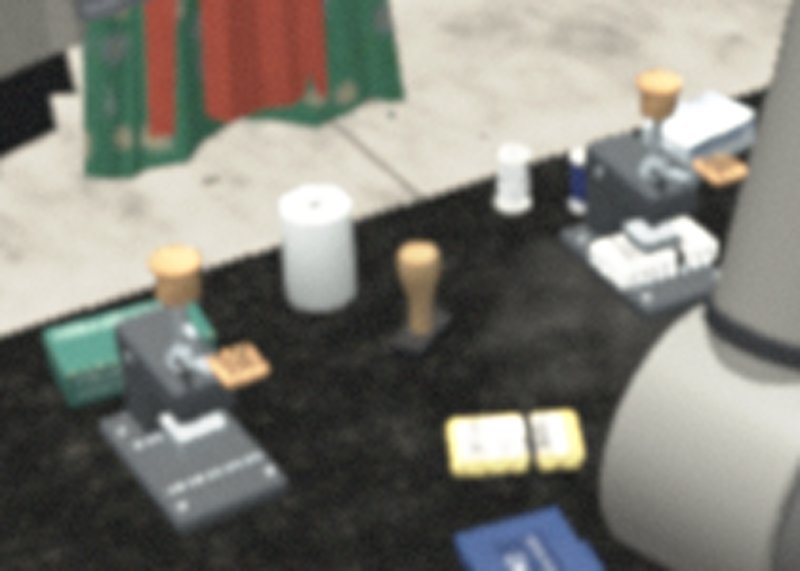

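Zoomed in, the flange centre is at about (405.5,161) in the top view and the paddle centre at about (402.8,197.5). The tags are under the right-hand stamp (smaller y). I'll cross-check with the scene camera.

Run:
```python
from h import *
c=read_camera("top");s=read_camera("scene")
for b in blobs(c,(8,50,90),(28,255,255)):
    if 380<b[1][0]<420: print(b)
for b in blobs(s,(8,50,90),(28,255,255)):
    if 340<b[1][0]<400: print(b)
K=plane(c,405.5,161,.171);P=plane(c,402.7,197.5,.14)
print(K,P,"dist",np.linalg.norm((K-P)[:2]),"dir",np.degrees(np.arctan2(*(K-P)[[1,0]])))
print("scene proj top of knob",proj(s,K),"mid",proj(s,K-[0,0,.015]),"paddle",proj(s,P))
S=plane(c,239,175.2,.171);Q=plane(c,241.5,211.5,.14);print("spare",S,Q)
# triangulate
def tri(a,b):
    o1,d1=a;o2,d2=b
    A=np.stack([d1,-d2],1);x=np.linalg.lstsq(A,o2-o1,rcond=None)[0];p,q=o1+d1*x[0],o2+d2*x[1];return (p+q)/2,np.linalg.norm(p-q)
print(tri(ray(c,405.5,161),ray(s,190+659*.2625,140+78*.2627)))
print(tri(ray(c,402.7,197.5),ray(s,190+722*.2625,140+169*.2627)))
```

```text
([398, 154, 15, 15, 153], [404.0, 161.3])
([396, 191, 13, 13, 120], [401.5, 196.8])
([356, 158, 13, 14, 126], [362.2, 163.8])
([372, 181, 15, 8, 93], [379.1, 184.3])
[ 0.61650872 -0.20765989  0.171     ] [ 0.53383165 -0.20271852  0.14      ] dist 0.08282460319051296 dir -3.420334583504448
scene proj top of knob (np.float64(363.25039474891935), np.float64(160.29508292122753)) mid (np.float64(363.0627640596407), np.float64(165.06429164004126)) paddle (np.float64(379.65739032204374), np.float64(182.79169106658858))
spare [0.58694651 0.18854611 0.171     ] [0.50481675 0.18674604 0.14      ]
(array([ 0.61694951, -0.20755166,  0.1702168 ]), np.float64(0.0007089946006838368))
(array([ 0.53505492, -0.20382757,  0.13406042]), np.float64(0.0003283255034158022))
```

The two views agree within 1 mm: loaded knob at (0.6165,-0.2065) and paddle at (0.535,-0.202), 82 mm apart as specified. The stamp's yaw is about -3.5°. I'm moving above the knob now.

```bash
python3 -m creep '[1,0.025,0.04,0.002,-0.045, 1,0.025,0.04,0.002,-0.045, 1,0.025,0.04,0.002,-0.045, 1,0.025,0.04,0.002,-0.045, 1,0.025,0.04,0.002,-0.045, 1,0.025,0.04,0.002,-0.045, 1,0.03,0.005,0,-0.045, 1,0.03,0.005,0,-0.045, 1,0.03,0.005,0,-0.045, 1,0.03,0.005,0,-0.045, 1,0.03,0.005,0,-0.04, 1,0,0,0,0]' 40
python3 - <<'E'
from h import *
c=read_camera("wrist"); cv2.imwrite("pics/w1.png",c["image"][:,:,::-1])
print(telemetry.observe()["tool_pos"],telemetry.observe()["tool_rot"])
for b in blobs(c,(8,50,90),(28,255,255),100): print(b, plane(c,*b[1],.171),plane(c,*b[1],.14))
E
```

```text
time: 1.85
tool_pos: [0.527, -0.2024, 0.2639]
tool_rot: [3.14, -0.002, -0.077]
contact_force: [-0.8, 0.1, 1.2]
opening: 0.0918
[ 0.52600387 -0.20254688  0.26396536] [ 3.14008786e+00 -1.06599253e-03 -7.67671009e-02]
([260, 18, 30, 99, 1156], [273.3, 67.7]) [ 0.63383651 -0.1785899   0.171     ] [ 0.63699907 -0.17440253  0.14      ]
([138, 35, 259, 219, 14904], [300.6, 170.3]) [ 0.55978376 -0.19053576  0.171     ] [ 0.55274866 -0.18799343  0.14      ]
([101, 75, 58, 35, 816], [133.7, 92.5]) [ 0.62518235 -0.07758349  0.171     ] [ 0.62715317 -0.05948672  0.14      ]
([474, 226, 81, 27, 1203], [518.3, 242.1]) [ 0.48503754 -0.36555786  0.171     ] [ 0.46770929 -0.38711748  0.14      ]
([321, 252, 44, 27, 494], [340.2, 268.1]) [ 0.47170887 -0.21621784  0.171     ] [ 0.45254515 -0.21721214  0.14      ]
([148, 268, 30, 53, 707], [160.7, 292.6]) [ 0.45918759 -0.05681384  0.171     ] [ 0.43829959 -0.03585692  0.14      ]
([462, 268, 31, 54, 725], [478.8, 292.7]) [ 0.43757215 -0.33704038  0.171     ] [ 0.41370752 -0.35467292  0.14      ]
([366, 309, 45, 5, 125], [386.2, 310.2]) [ 0.42524314 -0.25525111  0.171     ] [ 0.39968071 -0.2616206   0.14      ]
([306, 330, 286, 17, 3317], [458.9, 339.5]) [ 0.38701403 -0.32293013  0.171     ] [ 0.35618715 -0.33861956  0.14      ]
```

View pics/w1.png

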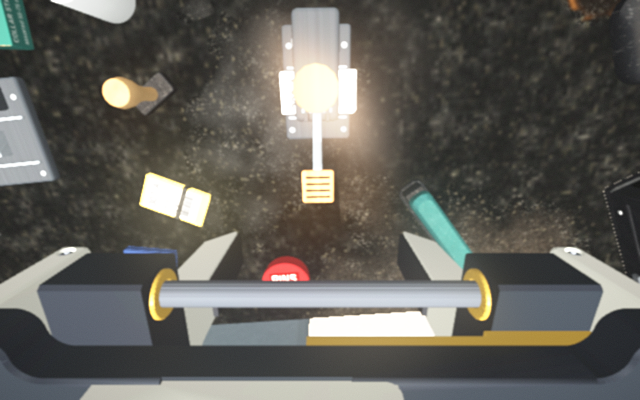

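The wrist view shows the loaded stamp straight ahead. The knob is at about (315.5,88), the paddle at about (318,186), and tags stick out on both sides.

Run:
```python
from h import *
c=read_camera("wrist")
K=plane(c,315.5,88,.171);P=plane(c,318,186,.14);print(K,P,np.linalg.norm((K-P)[:2]),np.arctan2(*(K-P)[[1,0]]))
print(telemetry.observe()["tool_pos"],telemetry.observe()["tool_rot"])
```

```text
[ 0.61732057 -0.20693633  0.171     ] [ 0.53624084 -0.20224319  0.14      ] 0.08121544029340179 -0.057818495310749826
[ 0.52536486 -0.20271283  0.26415597] [ 3.14005089e+00 -9.34515219e-04 -7.72493538e-02]
```

All the measurements agree: knob at (0.617,-0.207). I'll centre over it and partly descend.

```bash
python3 -m creep '[1,0.03,-0.0015,0,0.01, 1,0.03,-0.0015,0,0.01, 1,0.025,-0.001,0,0, 1,0.006,0,0,0, 1,0,0,-0.02,0, 1,0,0,-0.02,0, 1,0,0,0,0]' 40
```

```text
time: 2.82
tool_pos: [0.6114, -0.2096, 0.2255]
tool_rot: [3.139, 0.002, -0.06]
contact_force: [0.3, -0.5, 0.2]
opening: 0.0921
```

```bash
python3 -m creep '[1,0.006,0.0025,-0.02,0, 1,0,0,-0.02,0, 1,0,0,-0.016,0, 1,0,0,-0.01,0, 1,0,0,0,0]' 40
python3 - <<'E'
from h import *
for n in ("wrist","scene"):
  c=read_camera(n); im=c["image"][:,:,::-1]; cv2.imwrite(f"pics/{n}2.png",im if n=="wrist" else cv2.resize(im[120:240,300:460],(800,600),interpolation=2))
print(telemetry.observe()["tool_pos"])
E
```

```text
time: 3.45
tool_pos: [0.6175, -0.2073, 0.1577]
tool_rot: [3.138, -0.001, -0.06]
contact_force: [-0.2, -1.1, 1.1]
opening: 0.0919
[ 0.61803071 -0.2075162   0.15894488]
```

View pics/wrist2.png

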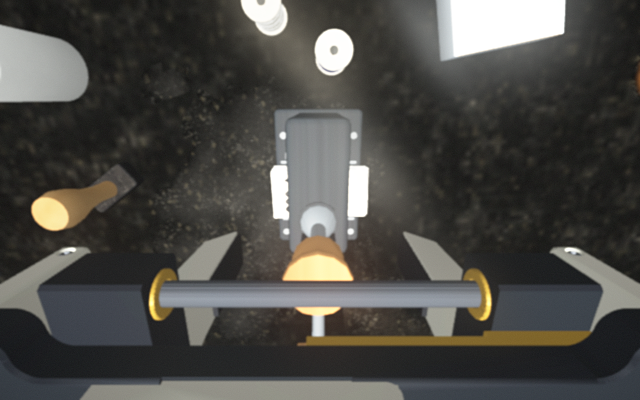

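View pics/scene2.png

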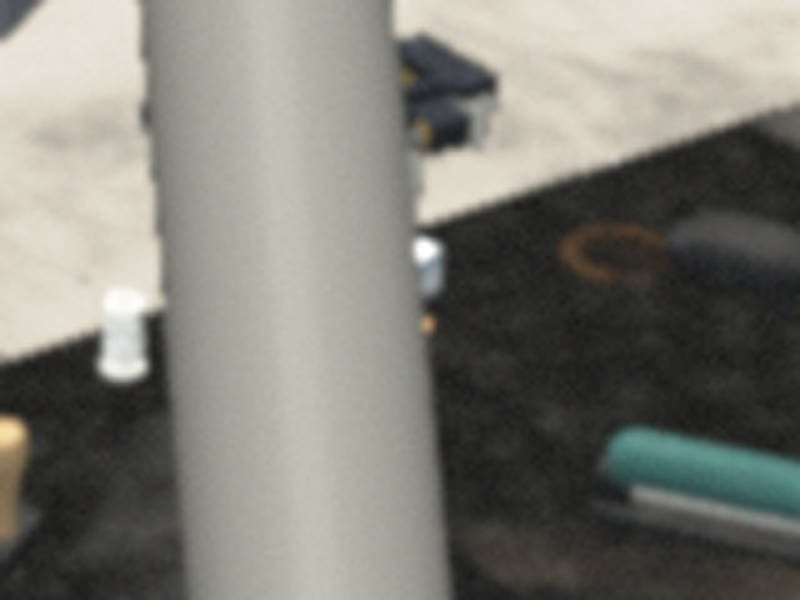

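The knob sits centred between the fingers in the wrist view (column 319); the arm hides it in the scene view. I'll go a little lower and close.

```bash
python3 -m creep '[1,0,0,-0.004,0, 0,0,0,0,0, 0,0,0,0,0, 0,0,0,0,0, 0,0,0,0,0, 0,0,0,0,0]' 45
python3 - <<'E'
from h import *
print(telemetry.observe()["tool_pos"])
E
```

```text
time: 4.3
tool_pos: [0.6188, -0.208, 0.1567]
tool_rot: [3.136, -0.006, -0.06]
contact_force: [-0.5, -0.6, -0.6]
opening: 0.0464
[ 0.61884006 -0.20795243  0.15669407]
```

```bash
python3 -m creep '[0,0,0,0,0, 0,0,0,0,0, 0,0,0,0,0, 0,0,0,0,0]' 45
```

```text
time: 4.8
tool_pos: [0.6189, -0.2064, 0.1567]
tool_rot: [3.138, -0.006, -0.06]
contact_force: [-0.8, 0.7, -0.3]
opening: 0.0317
```

```bash
python3 -m creep '[0,0,0,0,0, 0,0,0,0,0]' 45
```

```text
time: 5.05
tool_pos: [0.6189, -0.2064, 0.1567]
tool_rot: [3.138, -0.006, -0.06]
contact_force: [0.2, 1.3, 0.1]
opening: 0.0322
```

The opening stopped at 32 mm, between the knob's 28 and the flange's 34. I'll lift slowly and watch the force.

```bash
python3 -m creep '[0,0,0,0.006,0, 0,0,0,0.006,0, 0,0,0,0.006,0, 0,0,0,0,0]' 55
python3 - <<'E'
from h import *
o=telemetry.observe();print(o["tool_pos"],o["contact_force"],o["opening"])
c=read_camera("wrist"); cv2.imwrite("pics/w3.png",c["image"][:,:,::-1])
c=read_camera("top"); cv2.imwrite("pics/t3.png",cv2.resize(c["image"][120:240,340:500,::-1],(800,600)))
E
```

```text
time: 5.55
tool_pos: [0.6188, -0.2063, 0.173]
tool_rot: [3.14, -0.003, -0.06]
contact_force: [3.3, 0.3, -7.5]
opening: 0.0319
[ 0.61880862 -0.20633787  0.17300503] [ 3.27387809  0.26273039 -7.47832799] 0.0318922015397163
```

View pics/w3.png

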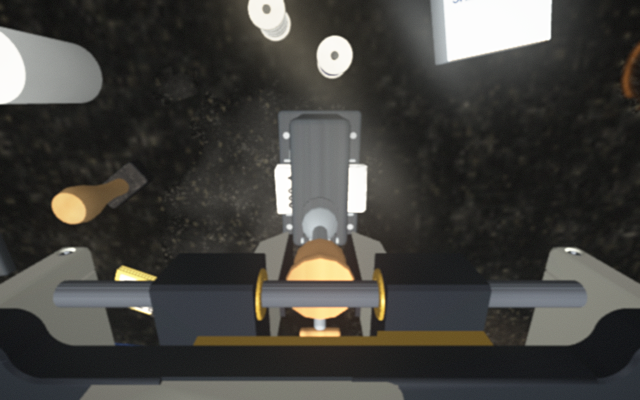

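The grip holds: -7.5 N down and 16 mm lifted. Continuing.

```bash
python3 -m creep '[0,0,0,0.007,0, 0,0,0,0.007,0, 0,0,0,0.007,0, 0,0,0,0,0]' 60
```

```text
time: 6.15
tool_pos: [0.6189, -0.2063, 0.1891]
tool_rot: [3.141, 0.0, -0.06]
contact_force: [2.6, 0.6, -5.3]
opening: 0.0313
```

```bash
python3 -m creep '[0,0,0,0.006,0, 0,0,0,0.006,0, 0,0,0,0,0]' 60
python3 - <<'E'
from h import *
o=telemetry.observe();print(o["tool_pos"],o["contact_force"],o["opening"])
c=read_camera("wrist"); cv2.imwrite("pics/w4.png",c["image"][:,:,::-1])
E
```

```text
time: 6.52
tool_pos: [0.6187, -0.2063, 0.2001]
tool_rot: [-3.142, 0.001, -0.06]
contact_force: [4.6, 0.2, -11.0]
opening: 0.0313
[ 0.61869024 -0.20631678  0.20010984] [  4.64725957   0.15130084 -11.02275977] 0.03134339418044218
```

View pics/w4.png

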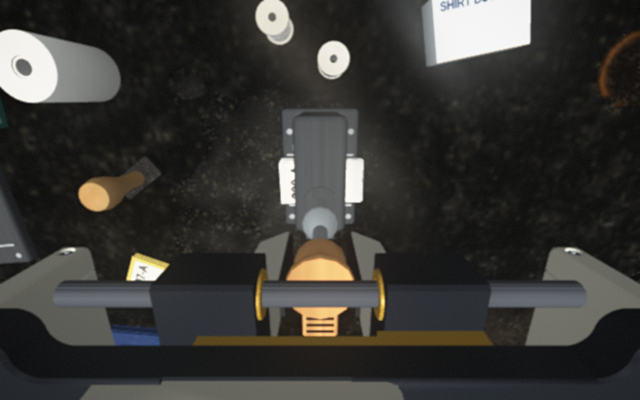

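The knob looks the same between the pads as before, so there was no slip. Lift is about 43 mm and the force 11 N, as expected. Releasing.

```bash
python3 -m creep '[1,0,0,0,0, 1,0,0,0,0, 1,0,0,0,0, 1,0,0,0,0, 1,0,0,0,0, 1,0,0,0,0]'
python3 - <<'E'
from h import *
o=telemetry.observe();print(o["tool_pos"],o["contact_force"],o["opening"])
c=read_camera("wrist"); cv2.imwrite("pics/w5.png",c["image"][:,:,::-1])
c=read_camera("top"); cv2.imwrite("pics/t5.png",cv2.resize(c["image"][120:240,340:500,::-1],(800,600)))
E
```

```text
time: 7.32
tool_pos: [0.6185, -0.207, 0.2044]
tool_rot: [3.139, -0.002, -0.06]
contact_force: [-0.0, 0.7, 0.1]
opening: 0.0868
[ 0.61847816 -0.20701272  0.20444489] [-0.03161678  0.67699013  0.08140334] 0.08681871008658941
```

View pics/w5.png

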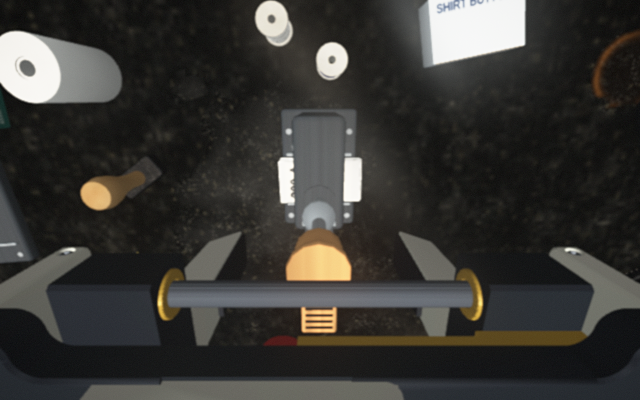

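The fingers are clear and the knob is still high. I'll rise and verify.

```bash
python3 -m creep '[1,0,0,0.012,0, 1,0,0,0.016,0, 1,0,0,0.02,0, 1,0,0,0.015,0, 1,-0.02,0,0,0, 1,-0.025,0,0,0, 1,-0.025,0,0,0, 1,-0.012,0.002,0,0, 1,0,0,0,0]'
python3 - <<'E'
from h import *
o=telemetry.observe();print(o["tool_pos"],o["contact_force"],o["opening"])
w=read_camera("wrist"); cv2.imwrite("pics/w6.png",w["image"][:,:,::-1])
c=read_camera("top"); cv2.imwrite("pics/t6.png",cv2.resize(c["image"][120:240,340:500,::-1],(800,600)))
E
```

```text
time: 8.55
tool_pos: [0.5362, -0.2054, 0.2797]
tool_rot: [3.135, -0.013, -0.06]
contact_force: [0.0, 0.9, -0.5]
opening: 0.0925
[ 0.5362218  -0.20540858  0.27967505] [ 0.00123341  0.91736164 -0.54319082] 0.09246772065516115
```

View pics/w6.png

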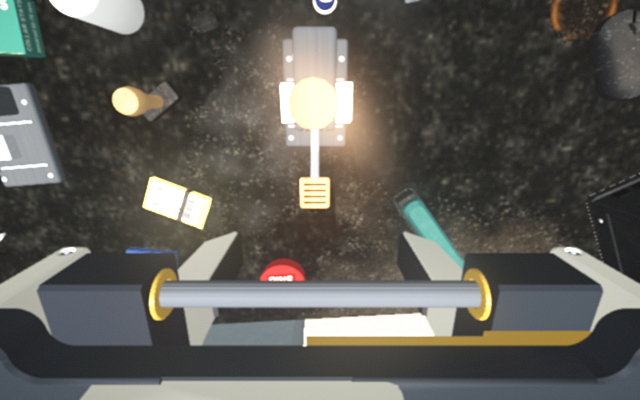

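View pics/t6.png

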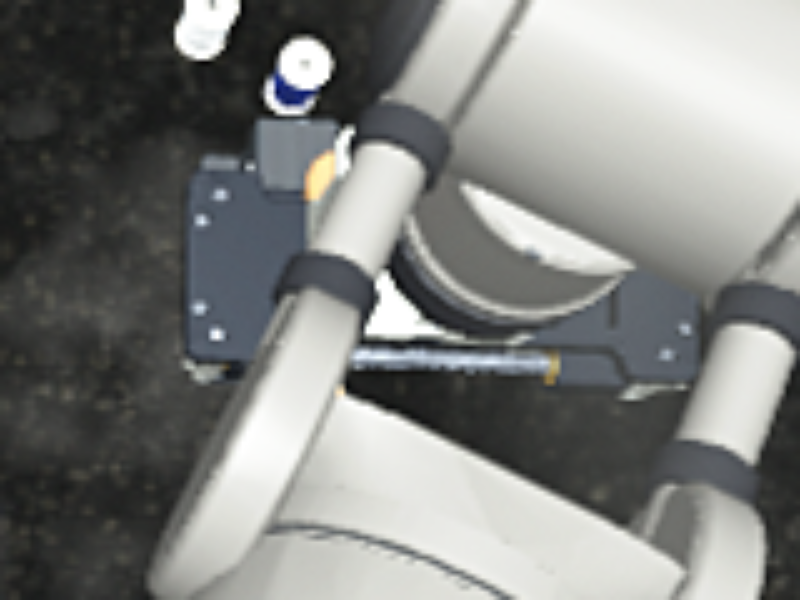

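The wrist view shows the knob at about (314,104) and the paddle at about (315,193). I'll work out the knob's height from the known x,y axis.

Run:
```python
from h import *
w=read_camera("wrist"); o=telemetry.observe();print(o["tool_pos"])
for z in (.171,.206): print(z,proj(w,[.617,-.207,z]),plane(w,314,104,z), "diam", proj(w,[.617,-.19,z])[0]-proj(w,[.617,-.224,z])[0])
print(plane(w,315,193,.14),proj(w,[.535,-.202,.14]))
```

```text
[ 0.53695992 -0.2054691   0.27880117]
0.171 (np.float64(314.16545045469354), np.float64(106.01789669257704)) [ 0.61849544 -0.20696861  0.171     ] diam -43.91573171171797
0.206 (np.float64(313.5625457634706), np.float64(106.63068034826271)) [ 0.6186423  -0.20739592  0.206     ] diam -51.33648603337281
[ 0.53756575 -0.20231767  0.14      ] (np.float64(314.83843255411864), np.float64(195.59126606216094))
```

Run:
```python
from h import *
w=read_camera("wrist");im=w["image"]; cv2.imwrite("pics/w6z.png",cv2.resize(im[20:220,250:380,::-1],(390,600),interpolation=2))
h=cv2.cvtColor(im,cv2.COLOR_RGB2HSV)
m=cv2.inRange(h,(10,30,150),(35,255,255))
for v in (84,90,96,100,104,110): x=np.flatnonzero(m[v,270:360]); print(v,x.min()+270,x.max()+270)
y=np.flatnonzero(m[60:160,305]);print(y.min()+60,y.max()+60)
```

```text
84 270 354
90 273 357
96 275 359
100 277 359
104 275 359
110 290 359
60 147
```

View pics/w6z.png

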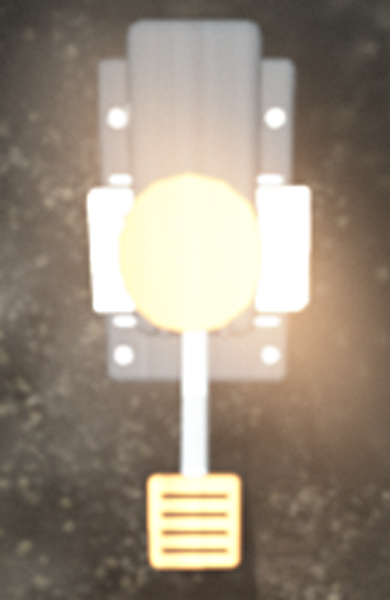

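The flange appears 47–53 px wide against 51 predicted if cocked and 44 if at rest, so the striker is held up. Now I'll close the fingers and move over the paddle.

```bash
python3 -m creep '[0,-0.001,0.003,0,0, 0,0,0,-0.02,0, 0,0,0,-0.02,0, 0,0,0,-0.02,0, 0,0,0,-0.015,0, 0,0,0,0,0, 0,0,0,0,0, 0,0,0,0,0, 0,0,0,0,0, 0,0,0,0,0, 0,0,0,0,0, 0,0,0,0,0]' 20
python3 - <<'E'
from h import *
o=telemetry.observe();print(o["tool_pos"],o["contact_force"],o["opening"])
w=read_camera("wrist"); cv2.imwrite("pics/w7.png",w["image"][:,:,::-1])
E
```

```text
time: 10.25
tool_pos: [0.5388, -0.2018, 0.2027]
tool_rot: [3.134, -0.015, -0.058]
contact_force: [0.2, -0.2, -0.9]
opening: 0.0006
[ 0.53876393 -0.20180446  0.20271862] [ 0.2037423  -0.20286641 -0.9085332 ] 0.0005745453426483334
```

View pics/w7.png

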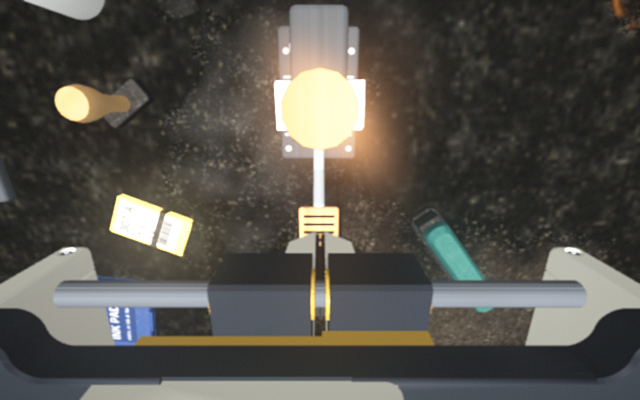

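The closed fingers are lined up with the paddle's column. Approaching, then pressing.

```bash
python3 -m creep '[0,-0.002,-0.0005,-0.015,0, 0,-0.002,0,-0.012,0, 0,0,0,-0.006,0, 0,0,0,0,0]' 20
python3 - <<'E'
from h import *
o=telemetry.observe();print(o["tool_pos"],o["contact_force"])
E
```

```text
time: 10.8
tool_pos: [0.5337, -0.202, 0.1662]
tool_rot: [3.135, -0.013, -0.058]
contact_force: [0.4, -0.0, 1.3]
opening: 0.0003
[ 0.53374156 -0.20203214  0.16620098] [ 0.37260529 -0.03649387  1.31276197]
```

```bash
python3 -m creep '[0,-0.001,0,-0.005,0, 0,-0.002,0,-0.005,0, 0,-0.002,0,-0.005,0, 0,-0.001,0,-0.004,0, 0,0,0,0,0]' 20
```

```text
time: 11.42
tool_pos: [0.527, -0.2022, 0.1498]
tool_rot: [3.133, -0.014, -0.057]
contact_force: [-0.8, 0.0, 3.2]
opening: 0.001
```

Run:
```python
from h import *
w=read_camera("wrist"); cv2.imwrite("pics/w8.png",w["image"][:,:,::-1])
print(telemetry.observe()["tool_pos"])
for z in (.171,.206): print(z,proj(w,[.617,-.207,z]),"diam", proj(w,[.617,-.224,z])[0]-proj(w,[.617,-.19,z])[0])
```

```text
[ 0.52707663 -0.20214065  0.14995461]
0.171 (np.float64(318.41720065131193), np.float64(80.09812096326066)) diam 97.01450181307717
0.206 (np.float64(318.89628440574205), np.float64(69.49914274421981)) diam 142.53794490425383
```

View pics/w8.png

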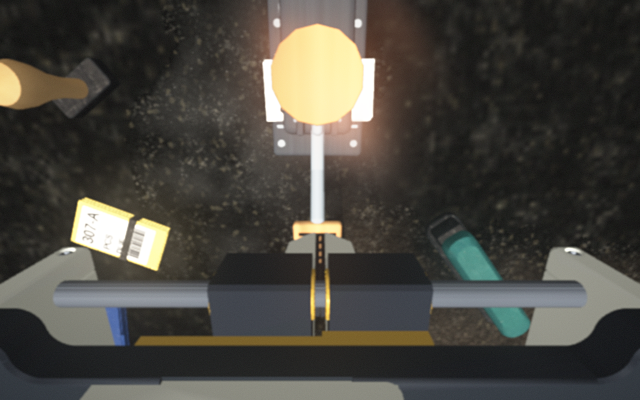

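The flange is about 92 px wide, against 97 predicted when down and 142 when cocked, so it has fired. I'll wait briefly, then retreat upward.

```bash
python3 -m creep '[0,0,0,0,0, 0,0.001,0,0.008,0, 0,0.001,0,0.012,0, 0,0,0,0.02,0, 0,0,0,0.03,0, 0,-0.03,0,0.03,0, 0,-0.04,0,0.02,0, 0,-0.04,0,0,0, 0,0,0,0,0, 0,0,0,0,0]' 20
python3 - <<'E'
from h import *
o=telemetry.observe();print(o["tool_pos"],o["contact_force"])
w=read_camera("wrist"); cv2.imwrite("pics/w9.png",w["image"][:,:,::-1])
for z in (.171,.206): print(z,proj(w,[.617,-.207,z]),"diam", proj(w,[.617,-.224,z])[0]-proj(w,[.617,-.19,z])[0])
c=read_camera("top");cv2.imwrite("pics/t9.png",cv2.resize(c["image"][110:260,200:440,::-1],(800,500)))
E
```

```text
time: 12.72
tool_pos: [0.4181, -0.2028, 0.279]
tool_rot: [3.129, -0.019, -0.057]
contact_force: [-0.4, -0.5, 0.1]
opening: 0.0006
[ 0.41810311 -0.20277523  0.27899727] [-0.39902764 -0.4614285   0.05933045]
0.171 (np.float64(306.70474070026023), np.float64(-81.12275975150797)) diam 51.526581098521774
0.206 (np.float64(304.7867579014843), np.float64(-119.1385331709927)) diam 62.07416547530687
```

View pics/w9.png

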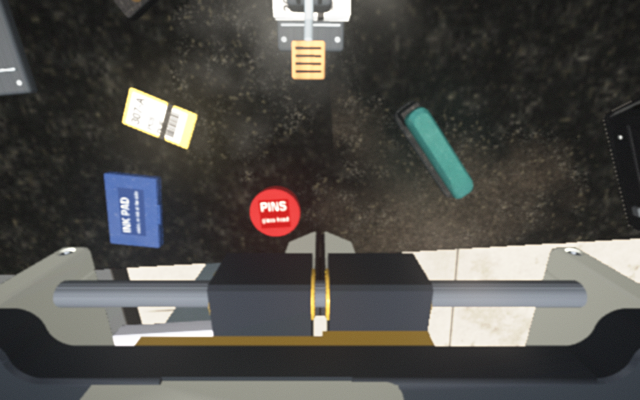

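View pics/t9.png

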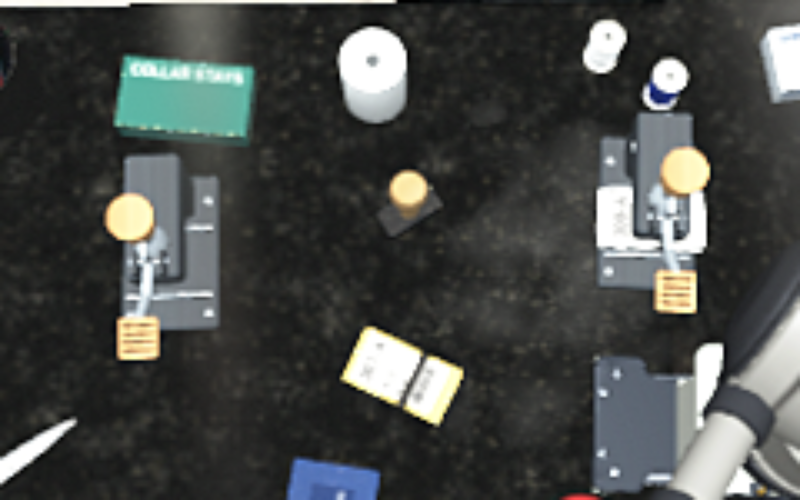

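The top view has the loaded knob back at (405.5,161.3), the same as at the start. The tags' left edge is still at column 379 and the paddle is back up. The empty stamp hasn't moved. Handing in.

```bash
python3 -c "
from cell import workorder
print(workorder.hand_in())"
```

```text
the job is handed in; nothing more can be done
None
```

I cocked the loaded stamp and fired it onto the tags with one press of its paddle, then handed the job in. The last measured time before hand-in was 12.7 s of the 48 s allowed.

- **Cocking:** I gripped the knob and drew it straight up about 43 mm, with about 11 N pulling down at the top. I then opened the fingers and rose clear. The flange looked 47–53 px wide against 51 predicted if cocked and 44 if at rest, so the striker stayed up on its own.
- **Firing:** I pressed the paddle down about 15 mm with closed fingers. The flange then measured about 92 px, against 97 predicted when down and 142 when still cocked.
- **Final top view:** The knob and the tags' left edge were within about a pixel of where they started. The paddle was back up and the empty stamp looked unmoved. The arm stood clear, with only sensor noise on the force reading.

**Checks that were not clean:**
- The grip stopped at 32 mm, between the knob's 28 mm and the flange's 34 mm, so I am not sure which part the pads held. There was no visible slip.
- Bright light saturated the wrist image, so my automatic measurement of the cocked flange failed and I read its width from the picture by eye.
- The arm hid the knob from the scene camera during the grasp.

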